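# Bring the square jar round to the front of the snack carousel and hold it there

## Task

Take hold of one of the upright steel posts on the snack carousel and turn the carousel gently, until the square jar stands at the front, right in line with the brass pointer of the base. Finish while still gripping a post, holding the turntable still there so that I can lift the lid off: do not let go at the end. Do not touch the jars, which stay in their wells, and leave the other things on the table where they are.

Things in the scene. Friction and masses are not known exactly. Their poses are not given: they have to be found in the camera images.
- turntable: round wooden turntable, 270 mm across, 20 mm thick, its top 34 mm above the table; origin on its axis, at its underside; z up. Turns without end, with light friction (0.12 N m), and stays where left. Four wells with 8 mm rims lie 85 mm from the axis, the first along its x axis, and hold one jar each in any order; four equal steel posts for turning it stand between them, 115 mm from the axis
- post0 (a point): centre of the top of the steel post at 45 degrees from the turntable's x axis: a smooth round upright rod 18 mm in diameter, its top 139 mm above the table, 105 mm of it above the turntable; free of anything within 45 mm around it. The jars' tops are 39 mm lower or more
- post1 (a point): centre of the top of the like post at 135 degrees
- post2 (a point): centre of the top of the like post at 225 degrees
- post3 (a point): centre of the top of the like post at 315 degrees
- square_jar_center (a point): centre, half-way up, of the only square jar: white ceramic, 46 mm square with a 49 mm square flat lid, 65 mm high in all, taller than the round ones, standing loose in one of the four wells with a few mm of play, about 85 mm from the turntable's axis
- front_spot (a point): the front place of the carousel: the point at the height of the turntable's top, 85 mm from the turntable's axis in the direction of the brass pointer, above which the centre of the square jar belongs. It belongs to the fixed base and does not turn
- pointer_tip (a point): tip of the flat brass arrow-shaped pointer that juts out of the fixed base from under the turntable, 204 mm from the axis, top face 6 mm above the table; it marks the front of the carousel and does not turn
- round_jar_a: round white ceramic jar with a round flat lid, 66 mm across, 42 mm high, in another well; origin at the centre of its underside. Not to be touched
- round_jar_b: like round_jar_a
- round_jar_c: like round_jar_a
- remote: black remote control lying near the carousel, 45 x 165 x 18 mm, origin at the centre of its underside; leave alone
- mug: terracotta-coloured mug 80 mm across, 90 mm high, near the carousel; origin at the centre of its underside; leave alone
- coasters: stack of square felt coasters, 94 mm square, 22 mm high, near the carousel; origin at the centre of its underside; leave alone
- tumbler: tall blue tumbler 82 mm across at the top, 175 mm high; origin at the centre of its underside; leave alone
- glasses_case: black spectacles case 60 x 155 x 36 mm; origin at the centre of its underside; leave alone
- square_jar: the square jar as a body, for its origin at the centre of its underside
Things that resemble listed ones, but are neither listed nor needed, are in the scene too. Leave any pink or red look-alike of the square_jar alone.

How it is judged:
By the outcome, as a careful person would: the job done as asked, in the order asked, and still so for the second after the job is handed in, while the arm keeps its last pose, push and grip.
It also fails if it takes over 45 s, if anything falls off the work surface, if the arm or the gripper's body presses on something with over 40 N, if the wrist force passes 120 N, or if a joint passes its speed limit or range.

## Robot

A 6-joint arm with a two-finger parallel gripper is mounted at the origin on the work surface. World frame = base frame: x ahead of the robot, y to its left, z up, the work surface at z = 0. Lengths are in m, angles in degrees, forces in N, time in s.
With the tool pointing down it reaches from about 0.4 to 0.825 m from the base axis. Payload 7 kg.
Tool frame: the origin (TCP) lies midway between the tips of the shut fingers; the grasp point (between the pads) lies 19 mm behind it; z points along the fingers, y is the line along which they close (so a half turn about z gives the same grasp; the last joint's range is limited). The gripper opens to 88 mm and grips with 3 to 60 N. Pads are 19 mm wide; open, the fingers measure 130 mm over their backs; the gripper's body (78 mm by 193 mm) begins 47 mm behind the grasp point.
Start: joints at [89.788, 20.546, 0.682, 0, -70.136, -16.507], TCP at [0.194, 0.646, 0.227] pointing down, gripper open.
Joint ranges: [-176.03, 176.03], [-82.01, 121.73], [-58.28, 71.71], [-173.87, 95.51], [-174.79, -0.11], [-173.66, 173.66]. Speed limits (degrees/s): [136.94, 136.94, 172.46, 180, 180, 180].

## Interface

Orientations are given as [roll, pitch, yaw] about the fixed x, y, z axes, in that order (R = Rz(yaw) Ry(pitch) Rx(roll)).
In Python, from plant import telemetry, viewer, workorder gives the robot as it stands. The module is installed in compiled form; this text tells all that it offers.
- The arm moves only by the tool carry_out, never from a script. Its argument "rows" is a list of rows, each a list of 6 numbers: the shift along the tool's x, y, z in m, then the turn, a rotation vector about the tool's x, y, z in rad. In form: [[tx, ty, tz, ax, ay, az], ...]. A call has 1 to 8 rows; each row is the pose to reach, as a shift and turn from the pose commanded when the call began, along the tool's axes at that moment; what a row does not reach only later rows make up. A row lasts 1/8 s, in which the tool goes at most 62.5 mm and 10.7 degrees, less where a joint would pass 70% of its speed; a pose out of reach is approached as far as the arm can. A call with a gripper value outside its range is refused whole. "grip" is the gripper's target within -1 to 1 (fully open at 1, half-way at 0, shut at -1), set as the call begins (left out, the last holds). The fingers move at their own pace and stop on an object; the grip force is fixed at half the most. Time passes only in rows, so rows that repeat a pose let the fingers close. It gives the time, the measured TCP pose, the force, the opening and the grip force at its end, in the units of the state.
- telemetry.get_obs(): the state, without advancing time (a new reading comes with each control period).
- viewer.snapshot(name): name is "scene" or "top" or "wrist"; returns the picture (420x560x3 uint8, red, green, blue); there is no depth.
- viewer.camera_info(name): a dict with "intrinsics" (3x3 intrinsics, pixels), "extrinsics" (4x4, takes a point from camera to world coordinates); the wrist camera has in their place "tool_from_camera" (4x4, takes a point from camera to tool coordinates, whose origin is the TCP and whose axes are the flange's). Camera axes: x right, y down, z forward; pixel columns grow to the right and rows downward; lengths in m; the calibration is good to about 2 mm. A picture is of the moment at which its call begins: read the wrist's pose just before it. camera_info takes no time and is no camera call.
- workorder.close_job(): hands the job in; it is judged then, once.
The state is a dict: "clock": time; "joint_pos": joint angles; "qvel": joint speeds; "tau": joint torques, N m; "tool_pos": TCP position; "orientation": TCP orientation; "force": force on the tool from outside, world axes, zero at the start; "moment": the same for the moment, N m; "opening": finger opening in m; "gripper_force": force on a finger pad.
Only numpy, scipy, OpenCV 4.12 (cv2) and the standard library are available. Lean on these libraries where they do the work, as an engineer would, in place of code of your own. Each camera call takes 0.05 s, during which the arm holds its last target. There are 200 camera calls.

## Working session

There is one attempt and no reset: what is moved stays moved. The work goes in short steps, Python scripts to look and compute and a tool call to move; the robot and the scene stay as the last step left them, time stands still between calls to the robot, and variables do not carry over. Pictures are saved under pics/ and viewed, at most 10 in all, crops included, and the job is handed in when it is done.

Besides the shell and the picture viewer there is one more tool, called after "Call:" in YAML: its name, and indented under it one key for each argument. carry_out: Moves the arm, as the interface text tells. Its arguments: {"type":"object","properties":{"rows":{"type":"array"},"grip":{"type":"number"}},"required":["rows"]}

```bash
mkdir -p pics; python3 - <<'E'
from plant import telemetry, viewer
import cv2,numpy as np
print(telemetry.get_obs())
for n in ["scene","top"]:
    i=viewer.camera_info(n); print(n,np.round(i["intrinsics"],1).tolist(),np.round(i["extrinsics"],4).tolist())
    cv2.imwrite(f"pics/{n}0.png",viewer.snapshot(n)[:,:,::-1])
print(np.round(viewer.camera_info("wrist")["tool_from_camera"],4).tolist())
E
```

```text
{'clock': 0.0, 'joint_pos': array([ 8.97884862e+01,  2.05922597e+01,  6.31959057e-01, -1.89726514e-02,
       -7.01343257e+01, -1.65064019e+01]), 'qvel': array([-0.00505509,  0.03300519,  0.0321254 , -0.11040046, -0.06536665,
        0.15029082]), 'tau': array([-1.18912860e-03, -5.82718134e+01,  2.93078935e+01,  6.99760392e+00,
        6.88961009e-03, -1.47287392e-04]), 'tool_pos': array([0.1940683 , 0.64598507, 0.22560319]), 'orientation': array([ 1.79904206e+02, -9.78773407e-03, -1.67243694e+01]), 'force': array([ 0.10238222, -0.70754684, -0.44355937]), 'moment': array([ 0.01693111,  0.02812137, -0.01762393]), 'gripper_force': 0.0, 'opening': 0.08749699548559993}
scene [[455.0, 0.0, 279.2], [0.0, 455.0, 223.1], [0.0, 0.0, 1.0]] [[-0.8132, 0.3083, -0.4935, 1.2321], [0.5819, 0.4388, -0.6847, 0.9622], [0.0054, -0.844, -0.5363, 0.8938], [0.0, 0.0, 0.0, 1.0]]
top [[449.0, 0.0, 275.4], [0.0, 449.0, 213.5], [0.0, 0.0, 1.0]] [[0.0862, -0.9734, 0.2125, 0.2554], [-0.9963, -0.0847, 0.0163, -0.0208], [0.0021, -0.2131, -0.977, 1.324], [0.0, 0.0, 0.0, 1.0]]
[[0.0004, -0.9607, -0.2776, 0.0753], [1.0, 0.0002, 0.0011, 0.0003], [-0.001, -0.2776, 0.9607, -0.1577], [0.0, 0.0, 0.0, 1.0]]
```

View pics/top0.png

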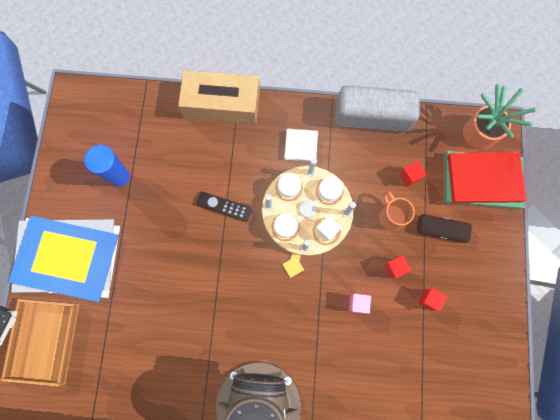

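View pics/scene0.png

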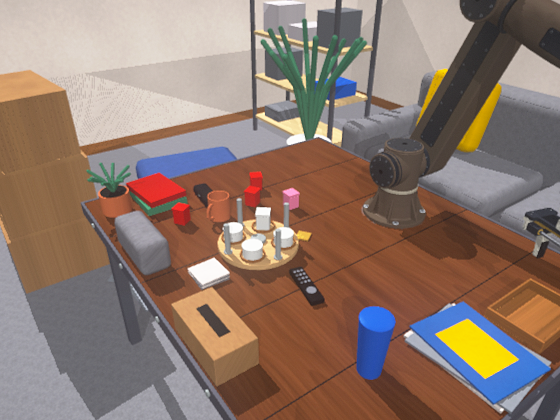

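Top view: the carousel is at about (308,209), with the brass pointer at (293,267) and post tops near (313,160), (350,208), (306,246) and (268,200).

Candidates for the square jar:
- White square jar in a well at (328,229)
- White coasters at (301,145)
- Pink cube at (361,303)
- Red cubes at (414,173), (399,267) and (433,300)

I choose the one at (328,229) and check it in a close crop.

```bash
cat > h.py <<'E'
import numpy as np,cv2
from plant import viewer,telemetry
from scipy.spatial.transform import Rotation as R
def cam(n,obs=None):
    i=viewer.camera_info(n);K=np.array(i["intrinsics"])
    if n=="wrist":
        T=np.eye(4);T[:3,:3]=R.from_euler("xyz",obs["orientation"],degrees=True).as_matrix();T[:3,3]=obs["tool_pos"]
        return K,T@np.array(i["tool_from_camera"])
    return K,np.array(i["extrinsics"])
def ray(KT,uv,z):
    K,T=KT;d=T[:3,:3]@np.linalg.solve(K,[uv[0],uv[1],1]);return T[:3,3]+d*(z-T[2,3])/d[2]
def proj(KT,p):
    K,T=KT;q=K@(T[:3,:3].T@(np.asarray(p)-T[:3,3]));return q[:2]/q[2]
E
python3 - <<'E'
from h import *
im=cv2.imread("pics/top0.png");c=im[145:285,235:375]
cv2.imwrite("pics/c0.png",cv2.resize(c,(588,588),interpolation=cv2.INTER_CUBIC))
KT=cam("top")
print(ray(KT,(308,209),.034),ray(KT,(328,229),.099),ray(KT,(291,277),.006))
for p in [(313,160),(350,208),(306,246),(268,200)]: print(p,ray(KT,p,.139))
E
```

```text
[ 0.55761458 -0.09375788  0.034     ] [ 0.49045773 -0.14935377  0.099     ] [ 0.35706807 -0.06036475  0.006     ]
(313, 160) [ 0.67329362 -0.09177022  0.139     ]
(350, 208) [ 0.54565139 -0.20100886  0.139     ]
(306, 246) [ 0.4318569  -0.08966945  0.139     ]
(268, 200) [0.54862388 0.02231823 0.139     ]
```

View pics/c0.png

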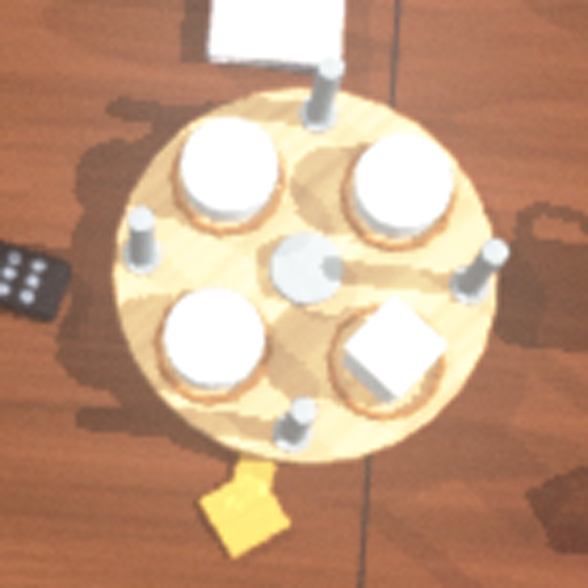

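The crop shows a white square lid at (395,350), round white lids in the other three wells and four posts. The pointer's stem is at (257,470) and its tip at about (236,557).

```bash
python3 - <<'E'
from h import *
im=cv2.imread("pics/top0.png");KT=cam("top")
f=lambda u,v:(235+(u+.5)/4.2-.5,145+(v+.5)/4.2-.5)
hsv=cv2.cvtColor(im,cv2.COLOR_BGR2HSV)
# pointer
m=cv2.inRange(hsv,(20,130,150),(32,255,255)).astype(np.uint8);m[:250]=0;m[290:]=0;m[:,:270]=0;m[:,320:]=0
c=max(cv2.findContours(m,0,2)[0],key=cv2.contourArea)[:,0]
print("pointer",cv2.contourArea(c),[(tuple(p.tolist())) for p in c[[c[:,1].argmax(),c[:,0].argmin(),c[:,0].argmax(),c[:,1].argmin()]]])
P=np.array([ray(KT,f(*p),.139) for p in [(330,68),(497,249),(303,408),(143,216)]])
c1=P[:,:2].mean(0);print("axis posts",c1,[(round(float(np.linalg.norm(p[:2]-c1)),4),round(float(np.degrees(np.arctan2(*(p[:2]-c1)[::-1]))),1)) for p in P])
# disc rim from crop
D=np.array([ray(KT,f(*p),.034) for p in [(310,88),(497,280),(310,462),(114,280),(150,180),(445,160),(440,410),(180,415)]])
A=np.c_[2*D[:,:2],np.ones(8)];s=np.linalg.lstsq(A,(D[:,:2]**2).sum(1),rcond=None)[0]
c2=s[:2];print("axis disc",c2,np.sqrt(s[2]+c2@c2))
for n,p,z in [("tip",(236,557),.006),("stem",(257,470),.006),("jar",(395,350),.099),("r",(214,338),.076),("r",(229,166),.076),("r",(404,182),.076)]:
    q=ray(KT,f(*p),z)[:2]
    for c in (c1,c2): print(n,q,np.linalg.norm(q-c),np.degrees(np.arctan2(*(q-c)[::-1])))
E
```

```text
pointer 10.0 [(290, 276), (285, 268), (303, 269), (285, 268)]
axis posts [ 0.55798709 -0.09256131] [(0.113, 0.1), (0.1159, -90.1), (0.1146, 179.2), (0.1141, 89.1)]
axis disc [ 0.55511106 -0.09232835] 0.13290328504458765
tip [ 0.35633332 -0.059866  ] 0.2042871165946987 170.7904392934353
tip [ 0.35633332 -0.059866  ] 0.20141100487995048 170.7249153952997
stem [ 0.4179396 -0.0697503] 0.1418930682498494 170.74887039512464
stem [ 0.4179396 -0.0697503] 0.13901718698926058 170.65307794982127
jar [ 0.49356493 -0.15101527] 0.086988964217967 -137.78072012279497
jar [ 0.49356493 -0.15101527] 0.08504164183597512 -136.3622657270394
r [ 0.49567973 -0.03146965] 0.08726051678973747 135.564447686558
r [ 0.49567973 -0.03146965] 0.08506387786775663 134.32015822019198
r [ 0.61646653 -0.03194571] 0.08422645394677708 46.027581338252695
r [ 0.61646653 -0.03194571] 0.08608458736337665 44.542146353471495
r [ 0.61552833 -0.15246321] 0.08306161227385382 -46.15151738996523
r [ 0.61552833 -0.15246321] 0.08524346415315366 -44.865779978217695
```

Measured, and all consistent with the given sizes: axis about (0.5575,-0.0925), posts at 0/90/180/-90°, jar at about -135.5°, pointer at 170.7°. The needed turn is about -54°. I'll use the post at 90°, at (0.5575,0.0225). The fingertips stay above jar height.

Call:
carry_out:
  rows:
    - [0.033, 0.031, 0, 0, 0, 0.08]
    - [0.066, 0.0615, 0, 0, 0, 0.16]
    - [0.099, 0.092, 0, 0, 0, 0.24]
    - [0.132, 0.123, 0, 0, 0, 0.32]
    - [0.165, 0.154, 0, 0, 0, 0.4]
    - [0.198, 0.185, 0, 0, 0, 0.48]
    - [0.231, 0.216, 0, 0, 0, 0.56]
    - [0.264, 0.246, 0, 0, 0, 0.64]
  grip: 1

```text
clock: 1.1
tool_pos: [0.3766, 0.3334, 0.2264]
orientation: [180.0, 0.0, -53.5]
force: [0.6, 0.2, 0.7]
opening: 0.0878
gripper_force: 0.0
```

```bash
cat >> h.py <<'E'
def step(start,syaw,tgt,tyaw):
    "tool-frame shift & az from commanded pose (down-pointing) to target"
    M=R.from_euler("xyz",[180,0,syaw],degrees=True);d=M.inv().apply(np.subtract(tgt,start))
    az=(M.inv()*R.from_euler("xyz",[180,0,tyaw],degrees=True)).as_rotvec()
    return np.round(d,4),np.round(az,4)
E
python3 - <<'E'
from h import *
o=telemetry.get_obs();print(o["tool_pos"],o["orientation"],o["clock"])
# commanded pose reckoned from the start
M=R.from_euler("xyz",[180,0,-16.72],degrees=True)
p=M.apply([.264,.246,0])+[.194,.646,.227];y=-16.72-np.degrees(.64);print(p,y)
print(step(p,y,[.5575,.0225,.227],-90))
E
```

```text
[0.37663617 0.33340249 0.22644069] [ 1.79988899e+02  1.58803299e-03 -5.35275471e+01] 1.1
[0.37606571 0.33444892 0.227     ] -53.389298888372686
(array([0.3586, 0.0404, 0.    ]), array([ 0.   , -0.   ,  0.639]))
```

Call:
carry_out:
  rows:
    - [0.05, 0.005, 0, 0, 0, 0.09]
    - [0.1, 0.011, 0, 0, 0, 0.18]
    - [0.15, 0.017, 0, 0, 0, 0.27]
    - [0.2, 0.022, 0, 0, 0, 0.36]
    - [0.25, 0.028, 0, 0, 0, 0.45]
    - [0.3, 0.034, 0, 0, 0, 0.54]
    - [0.34, 0.038, 0, 0, 0, 0.6]
    - [0.3586, 0.0404, 0, 0, 0, 0.639]

```text
clock: 2.1
tool_pos: [0.5581, 0.0212, 0.226]
orientation: [179.9, -0.0, -90.2]
force: [-0.5, -0.0, -0.7]
opening: 0.0878
gripper_force: 0.0
```

Call:
carry_out:
  rows:
    - [0, 0, 0, 0, 0, 0]
    - [0, 0, 0, 0, 0, 0]

```text
clock: 2.35
tool_pos: [0.5573, 0.0235, 0.2264]
orientation: [180.0, 0.0, -90.0]
force: [0.1, 0.3, 0.2]
opening: 0.0877
gripper_force: 0.0
```

```bash
python3 - <<'E'
from h import *
o=telemetry.get_obs();print(o["tool_pos"],o["orientation"])
im=viewer.snapshot("wrist");cv2.imwrite("pics/w1.png",im[:,:,::-1])
KT=cam("wrist",o)
for p in [(.5575,.0225,.139),(.5575,-.0925,.034),(.494,-.151,.099)]: print(proj(KT,p))
E
```

```text
[0.55728423 0.0235066  0.22641717] [ 1.79978632e+02  5.63611713e-03 -8.99506977e+01]
[279.49052637 216.03913562]
[279.62172924  56.32381342]
[374.96249817 -50.10856399]
```

View pics/w1.png

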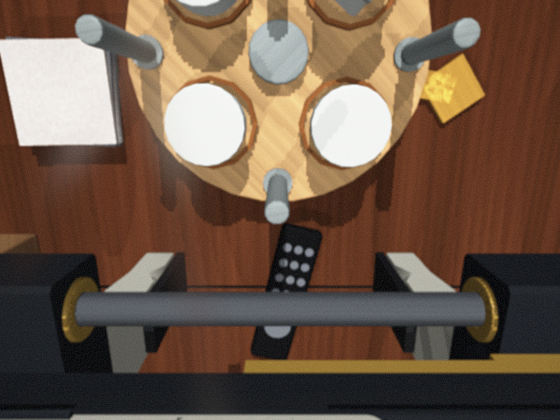

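The wrist view shows the post top at (277,210), close to the predicted (279,216). The neighbouring post tops are at about (90,30) and (466,34). I'll refine the position from these and then descend.

```bash
python3 - <<'E'
from h import *
o=telemetry.get_obs();KT=cam("wrist",o);print(KT[0][0])
P=[ray(KT,p,.139) for p in [(277,210),(90,30),(466,34)]]
for p in P: print(p)
print("axis",(P[1]+P[2])/2)
print("base foot", ray(KT,(278,180),.036), "hub",ray(KT,(278,52),.036))
E
```

```text
[369.52591134   0.         279.59470267]
[0.55926853 0.01844676 0.139     ]
[ 0.67243806 -0.09467075  0.139     ]
[ 0.44451347 -0.09286902  0.139     ]
axis [ 0.55847577 -0.09376988  0.139     ]
base foot [0.55898352 0.01798995 0.036     ] hub [ 0.55904919 -0.09552861  0.036     ]
```

Call:
carry_out:
  rows:
    - [0.002, -0.001, 0.02, 0, 0, 0]
    - [0.002, -0.001, 0.045, 0, 0, 0]
    - [0.002, -0.001, 0.07, 0, 0, 0]
    - [0.002, -0.001, 0.095, 0, 0, 0]
    - [0.002, -0.001, 0.11, 0, 0, 0]
    - [0.002, -0.001, 0.117, 0, 0, 0]
    - [0.002, -0.001, 0.119, 0, 0, 0]
    - [0.002, -0.001, 0.119, 0, 0, 0]

```text
clock: 3.4
tool_pos: [0.5591, 0.0211, 0.1082]
orientation: [-179.9, 0.0, -90.0]
force: [-1.2, 0.5, -0.5]
opening: 0.0878
gripper_force: 0.0
```

Call:
carry_out:
  rows:
    - [0, 0, 0, 0, 0, 0]
    - [0, 0, 0, 0, 0, 0]
    - [0, 0, 0, 0, 0, 0]
    - [0, 0, 0, 0, 0, 0]
    - [0, 0, 0, 0, 0, 0]
    - [0, 0, 0, 0, 0, 0]
    - [0, 0, 0, 0, 0, 0]
    - [0, 0, 0, 0, 0, 0]
  grip: -1

```text
clock: 4.4
tool_pos: [0.5588, 0.021, 0.1076]
orientation: [-180.0, 0.0, -90.0]
force: [-0.1, 0.3, 0.3]
opening: 0.0174
gripper_force: 30.0
```

Call:
carry_out:
  rows:
    - [0, -0.002, 0, 0, 0, 0.0175]
    - [0.0001, -0.005, 0, 0, 0, 0.0436]
    - [0.0003, -0.008, 0, 0, 0, 0.0698]
    - [0.0005, -0.011, 0, 0, 0, 0.096]
    - [0.0009, -0.0139, 0, 0, 0, 0.1222]
    - [0.0013, -0.0169, 0, 0, 0, 0.1484]
    - [0.0018, -0.0199, 0, 0, 0, 0.1745]
    - [0.0025, -0.0238, 0, 0, 0, 0.2094]

```text
clock: 5.4
tool_pos: [0.5828, 0.0184, 0.1076]
orientation: [-180.0, 0.0, -102.1]
force: [-0.1, 0.6, 0.7]
opening: 0.0174
gripper_force: 30.0
```

Call:
carry_out:
  rows:
    - [0, -0.003, 0, 0, 0, 0.0262]
    - [0.0002, -0.006, 0, 0, 0, 0.0524]
    - [0.0004, -0.009, 0, 0, 0, 0.0785]
    - [0.0006, -0.012, 0, 0, 0, 0.1047]
    - [0.001, -0.0149, 0, 0, 0, 0.1309]
    - [0.0014, -0.0179, 0, 0, 0, 0.1571]
    - [0.0019, -0.0209, 0, 0, 0, 0.1833]
    - [0.0025, -0.0238, 0, 0, 0, 0.2094]

```text
clock: 6.4
tool_pos: [0.6055, 0.011, 0.1076]
orientation: [-180.0, 0.0, -114.1]
force: [0.1, 2.2, 1.6]
opening: 0.0168
gripper_force: 30.0
```

Call:
carry_out:
  rows:
    - [0, -0.003, 0, 0, 0, 0.0262]
    - [0.0002, -0.006, 0, 0, 0, 0.0524]
    - [0.0004, -0.009, 0, 0, 0, 0.0785]
    - [0.0006, -0.012, 0, 0, 0, 0.1047]
    - [0.001, -0.0149, 0, 0, 0, 0.1309]
    - [0.0014, -0.0179, 0, 0, 0, 0.1571]
    - [0.0019, -0.0209, 0, 0, 0, 0.1833]
    - [0.0025, -0.0238, 0, 0, 0, 0.2094]

```text
clock: 7.4
tool_pos: [0.6263, -0.0009, 0.1076]
orientation: [-180.0, 0.0, -126.1]
force: [1.2, 1.7, 3.0]
opening: 0.0176
gripper_force: 30.0
```

Call:
carry_out:
  rows:
    - [0, -0.003, 0, 0, 0, 0.0262]
    - [0.0002, -0.006, 0, 0, 0, 0.0524]
    - [0.0004, -0.009, 0, 0, 0, 0.0785]
    - [0.0006, -0.012, 0, 0, 0, 0.1047]
    - [0.001, -0.0149, 0, 0, 0, 0.1309]
    - [0.0014, -0.0179, 0, 0, 0, 0.1571]
    - [0.0019, -0.0209, 0, 0, 0, 0.1833]
    - [0.0025, -0.0238, 0, 0, 0, 0.2094]

```text
clock: 8.4
tool_pos: [0.6441, -0.017, 0.1076]
orientation: [-180.0, 0.0, -138.1]
force: [2.1, 3.1, 1.9]
opening: 0.0171
gripper_force: 30.0
```

```bash
python3 - <<'E'
from h import *
o=telemetry.get_obs();print(o["tool_pos"],o["orientation"],o["force"],o["moment"],o["clock"])
im=viewer.snapshot("top")[:,:,::-1];cv2.imwrite("pics/t2.png",im)
w=viewer.snapshot("wrist")[:,:,::-1];cv2.imwrite("pics/w2.png",w)
a=cv2.resize(im[145:285,235:375],(400,400),interpolation=cv2.INTER_CUBIC);b=cv2.resize(w,(400,300))
cv2.imwrite("pics/m2.png",np.hstack([a,np.vstack([b,np.zeros((100,400,3),np.uint8)])]))
E
```

```text
[ 0.6441203  -0.01698069  0.10762008] [-1.79988580e+02  2.03759496e-02 -1.38086734e+02] [2.06133965 3.14251644 1.91117031] [ 1.17563286 -0.99242873  0.10009853] 8.4
```

View pics/m2.png

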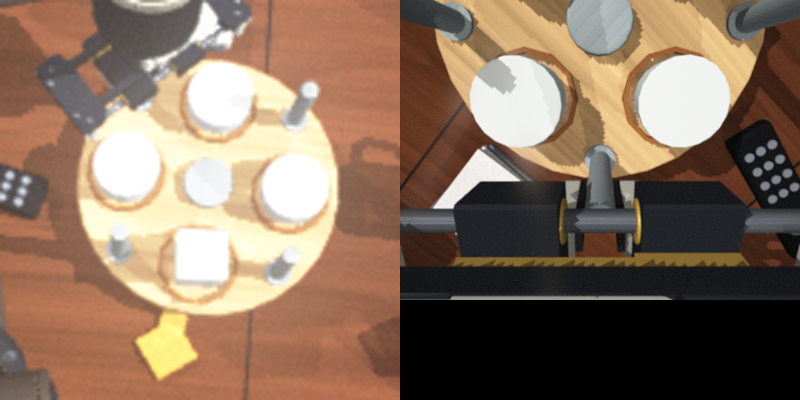

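The top view shows the square jar at crop (201,256), nearly at the pointer, whose tip is at about (160,378). The gripper still holds the post. I'll measure the remaining angle, with masks for the jar lid and the pointer.

```bash
cat > m.py <<'E'
from h import *
def meas(im):
    KT=cam("top");S=8;x0,y0=280,205
    c=cv2.resize(im[y0:285,x0:345],None,fx=S,fy=S,interpolation=cv2.INTER_CUBIC)
    f=lambda p:((p[0]+.5)/S-.5+x0,(p[1]+.5)/S-.5+y0)
    hsv=cv2.cvtColor(c,cv2.COLOR_BGR2HSV)
    C=np.array([.5575,-.0928]);ang=lambda q:np.degrees(np.arctan2(*(q[:2]-C)[::-1]))%360
    m=cv2.inRange(hsv,(0,0,235),(180,28,255))
    for k in cv2.findContours(m,0,2)[0]:
        if 15000>cv2.contourArea(k)>3000:
            (u,v),(w,h),a=cv2.minAreaRect(k);M=cv2.moments(k);g=(M["m10"]/M["m00"],M["m01"]/M["m00"])
            for cc in ((u,v),g):
                q=ray(KT,f(cc),.099);print("white",np.round(f(cc),1),np.round([w/S,h/S,a],1),np.round(q,4),"r",np.linalg.norm(q[:2]-C).round(4),"ang",ang(q).round(2))
    m=cv2.inRange(hsv,(18,120,150),(35,255,255));m[:int((255-y0)*S)]=0
    m=cv2.morphologyEx(m,cv2.MORPH_OPEN,np.ones((9,9),np.uint8))
    k=max(cv2.findContours(m,0,2)[0],key=cv2.contourArea)[:,0]
    W=np.array([ray(KT,f(p),.006)[:2] for p in k]);r=np.linalg.norm(W-C,axis=1);i=r.argmax()
    print("tip",np.round(f(k[i]),1),W[i].round(4),"r",r[i].round(4),"ang",ang(W[i]).round(2),"mean ang of contour",ang(W.mean(0)).round(2))
    return c,m
E
python3 - <<'E'
from m import *
c,m=meas(cv2.imread("pics/t2.png"))
cv2.imwrite("pics/c2.png",np.hstack([c,cv2.cvtColor(m,cv2.COLOR_GRAY2BGR)])[:, :640])
KT=cam("top");C=np.array([.5575,-.0928])
f=lambda u,v:(235+(u+.5)/2.857-.5,145+(v+.5)/2.857-.5)
for p in [(310,90),(290,256),(120,232)]:
    q=ray(KT,f(*p),.139)[:2]-C;print(np.linalg.norm(q),np.degrees(np.arctan2(*q[::-1])))
E
```

```text
white [307.5 210.6] [12.  15.9 90. ] [ 0.5378 -0.089   0.099 ] r 0.0201 ang 169.11
white [307.6 209.9] [12.  15.9 90. ] [ 0.5398 -0.0892  0.099 ] r 0.018 ang 168.44
white [284.8 209.6] [10.1 10.5 90. ] [ 0.535  -0.0256  0.099 ] r 0.0709 ang 108.53
white [284.  208.6] [10.1 10.5 90. ] [ 0.5376 -0.023   0.099 ] r 0.0725 ang 105.91
tip [289.9 276.9] [ 0.357  -0.0573] r 0.2036 ang 169.95 mean ang of contour 170.32
0.11419407375490416 -48.048829140202805
0.11500388027690399 -139.26841669426855
0.11582713609652116 132.4349138117847
```

View pics/c2.png

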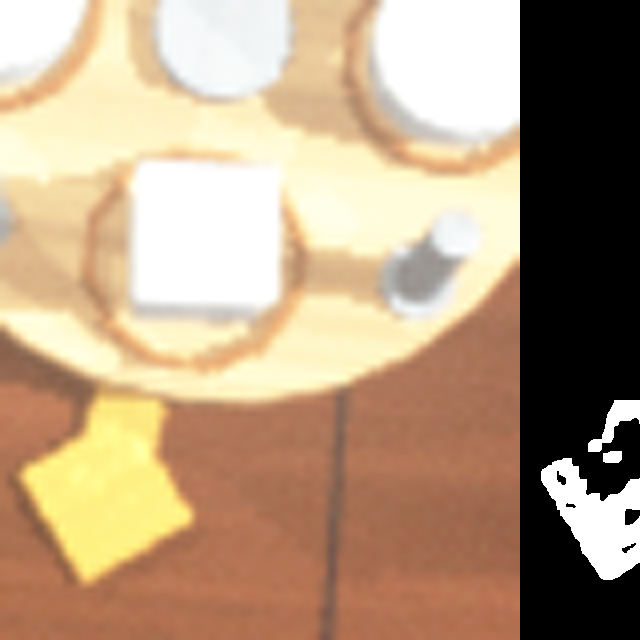

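```bash
python3 - <<'E'
from h import *
KT=cam("top");f=lambda p:((p[0]+.5)/8-.5+280,(p[1]+.5)/8-.5+205)
for C in [(.558,-.0926),(.5575,-.0928),(.5555,-.0926)]:
  C=np.array(C)
  for n,p,z in [("lid",(206,231),.099),("well",(193,259),.042),("tip",(87,584),.006),("corner mid",(106.5,497),.006),("stem",(130,410),.006)]:
    q=ray(KT,f(p),z)[:2];print(n,q.round(4),np.linalg.norm(q-C).round(4),(np.degrees(np.arctan2(*(q-C)[::-1]))%360).round(2))
t,s=[ray(KT,f(p),.006)[:2] for p in [(87,584),(130,410)]];print(np.degrees(np.arctan2(*(t-s)[::-1])))
E
```

```text
lid [ 0.4726 -0.0876] 0.0856 176.64
well [ 0.472  -0.0868] 0.0862 176.11
tip [ 0.3553 -0.0589] 0.2055 170.55
corner mid [ 0.3874 -0.0635] 0.173 170.31
stem [ 0.42   -0.0696] 0.1399 170.53
lid [ 0.4726 -0.0876] 0.0851 176.49
well [ 0.472  -0.0868] 0.0857 175.95
tip [ 0.3553 -0.0589] 0.205 170.47
corner mid [ 0.3874 -0.0635] 0.1726 170.22
stem [ 0.42   -0.0696] 0.1394 170.42
lid [ 0.4726 -0.0876] 0.0831 176.54
well [ 0.472  -0.0868] 0.0837 175.99
tip [ 0.3553 -0.0589] 0.203 170.43
corner mid [ 0.3874 -0.0635] 0.1706 170.17
stem [ 0.42   -0.0696] 0.1374 170.36
170.58075504593415
```

Call:
carry_out:
  rows:
    - [0, -0.003, 0, 0, 0, 0.0262]
    - [0.0002, -0.006, 0, 0, 0, 0.0524]
    - [0.0004, -0.008, 0, 0, 0, 0.0698]
    - [0.0005, -0.01, 0, 0, 0, 0.0873]
    - [0.0006, -0.0115, 0, 0, 0, 0.1]
    - [0.0006, -0.012, 0, 0, 0, 0.1047]
    - [0.0006, -0.012, 0, 0, 0, 0.1047]
    - [0.0006, -0.012, 0, 0, 0, 0.1047]

```text
clock: 9.5
tool_pos: [0.6517, -0.0263, 0.1076]
orientation: [-180.0, 0.0, -144.0]
force: [3.7, 2.6, 0.3]
opening: 0.0176
gripper_force: 30.0
```

```bash
python3 - <<'E'
from h import *
im=viewer.snapshot("top")[:,:,::-1];cv2.imwrite("pics/t3.png",im)
s=viewer.snapshot("scene")[:,:,::-1];cv2.imwrite("pics/s3.png",s)
a=cv2.resize(im[205:285,280:345],None,fx=7,fy=7,interpolation=cv2.INTER_CUBIC)
b=cv2.resize(s[180:280,200:330],(338,260),interpolation=cv2.INTER_CUBIC)
cv2.imwrite("pics/m3.png",np.hstack([a,np.vstack([b,np.zeros((300,338,3),np.uint8)])]))
E
```

```text
(no output)
```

View pics/m3.png

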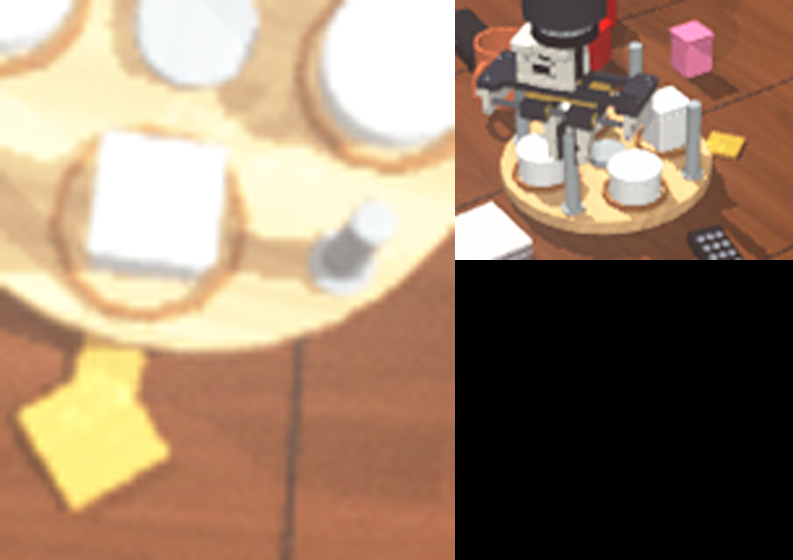

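The top view (7x crop) shows the lid centre at about (159,199), the well ring centre at about (148,226) and the pointer tip at about (76,510). The scene view shows the gripper still holding the post and clear of the jars.

```bash
python3 - <<'E'
from h import *
KT=cam("top");f=lambda p:((p[0]+.5)/7-.5+280,(p[1]+.5)/7-.5+205)
C=np.array((.5573,-.0929))
for n,p,z in [("lid",(159,199),.099),("well",(148,226),.042),("tip",(76,510),.006),("stem",(113,358),.006),("post",(376,219),.139),("postfoot",(340,264),.036)]:
    q=ray(KT,f(p),z)[:2];print(n,q.round(4),np.linalg.norm(q-C).round(4),(np.degrees(np.arctan2(*(q-C)[::-1]))%360).round(2))
o=telemetry.get_obs();q=o["tool_pos"][:2]-C;print(np.degrees(np.arctan2(*q[::-1]))+135,o["force"],o["gripper_force"],o["clock"])
E
```

```text
lid [ 0.4731 -0.0792] 0.0853 170.73
well [ 0.4715 -0.0782] 0.087 170.26
tip [ 0.3557 -0.0588] 0.2045 170.4
stem [ 0.4203 -0.0693] 0.139 170.22
post [ 0.4654 -0.1604] 0.114 216.29
postfoot [ 0.4636 -0.1588] 0.1146 215.1
170.21465148200613 [4.55828445 2.72704801 1.10486133] 30.00017523765564 9.6
```

The lid, the well and the gripped post all agree with the pointer, at about 170.4°. The jar is within half a degree of the front and the grip is firm, so I'm handing in.

```bash
python3 -c "
from plant import workorder
print(workorder.close_job())"
```

```text
the job is handed in; nothing more can be done
None
```

The square jar stands at the front, measured within about half a degree of the brass pointer's line; the arm still grips a post and holds the turntable still, the jars and other things were not touched, and the job is handed in.

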